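# Tug the test box's cover, free its catch if caught, and hold it open

### The arm

A 6-joint arm with a two-finger parallel gripper is mounted at the origin on a cart in front of the work surface, level with it; the furniture and walls round the work are solid. World frame = base frame: x ahead of the robot, y to its left, z up, the work surface at z = 0. Lengths are in mm, angles in rad, forces in N, time in s.
With the tool pointing down it reaches from about 350 to 975 mm from the base axis. Payload 7.1 kg.
Tool frame: the origin (TCP) lies at the centre of the arm's flange, where the gripper is bolted on; the fingertips stand 182 mm ahead of it and the grasp point (between the pads) lies 163 mm ahead of it; x points along the fingers, y is the direction in which the jaws open and shut, and the axes are right-handed (so a half turn about x gives the same grasp; the last joint's range is limited). The gripper opens to 88 mm and grips with 3 to 60 N. Pads are 20 mm wide; open, the fingers measure 115 mm over their backs; the gripper's body (75 mm by 178 mm) begins 61 mm behind the grasp point.
Start: joints at [1.195, 0.423, 1.63, -0, 1.089, -0.019], TCP at [218.267, 585.633, 404.675] pointing down, gripper open.
Joint ranges: [-3, 3], [-0.9, 2.11], [0.09, 2.58], [-1.31, 4.45], [0.11, 2.69], [-2.54, 2.54]. Speed limits (rad/s): [2.39, 2.39, 3.01, 3.14, 3.14, 3.14].

### API

Orientations are given as a rotation vector (axis times angle).
In Python, from workcell import readout, viewer, workorder, models gives the robot as it stands. The module is installed in compiled form; this text tells all that it offers.
- The arm moves only by the tool apply_moves, never from a script. Its argument "commands" is a list that holds one entry, the list of rows, each a list of 4 numbers: the shift along the world's x, y, z in m, then the turn about the world's z in rad. A call has 1 to 8 rows; each row is the pose to reach, as a shift and turn from the pose commanded when the call began; what a row does not reach only later rows make up. A row lasts 1/8 s, in which the tool goes at most 62.5 mm and 10.7 degrees, less where a joint would pass 70% of its speed; a pose out of reach is approached as far as the arm can. A call with a gripper value outside its range is refused whole. "gripper" is the finger opening in m, from 0 to 0.0878, set as the call begins (left out, the last holds). The fingers move at their own pace and stop on an object; the grip force is fixed at half the most. Time passes only in rows, so rows that repeat a pose let the fingers close. It gives the time, the measured TCP pose, the force and the opening at its end, in the units of the state.
- readout.get_obs(): the state, without advancing time (a new reading comes with each control period).
- viewer.get_image(name): name is "scene" or "top" or "wrist"; returns a dict with "color" (420x560x3 uint8, red, green, blue), "vertical_fov" (degrees; the focal length in pixels is half the picture's height over the tangent of half this angle, whatever the lens; pixels are square), "cx", "cy" (the principal point, pixels), "rvec" (rotation vector, rad) and "tvec" (3), from world to camera coordinates, as OpenCV has them. Camera axes: x right, y down, z forward; pixel columns grow to the right and rows downward; lengths in mm; the calibration is good to about 2 mm. A picture is of the moment at which its call begins. There is no depth.
- workorder.close_job(): hands the job in, once; it reports no verdict.
Trained networks look in the newest picture that a camera, given by its name, has taken for a name from the list of things; names that differ only in an ending like _2 or _b are one class to them, and where a whole thing is asked for, a point or a joint stands for the part that bears it (a point fixed in the world has none). Each returns a list of dicts, best first, with "conf" (0 to 1); they miss things now and then, are a little off and sometimes report something else, mostly with a low value. They report only what shows in the picture. A call takes as long as a camera call.
- models.search_frame(camera, label): "position" ([x, y, z] in mm, in world coordinates, good to about 4 mm: the middle of the surface that is visible of it).
- models.place_of(camera, label): "position" ([x, y, z] in mm, in world coordinates, good to about 4 mm: a listed point, or the origin of a listed thing).
The state is a dict: "t": time; "qpos": joint angles; "qvel": joint speeds; "joint_torque": joint torques, N m; "ee_pos": TCP position; "orientation": TCP orientation; "ft_force": force on the tool from outside, world axes, zero at the start; "moment": the same for the moment, N m; "width": finger opening in mm.
Only numpy, scipy, OpenCV 4.12 (cv2) and the standard library are available. Lean on these libraries where they do the work, as an engineer would, in place of code of your own. Each camera call takes 0.05 s, during which the arm holds its last target.

### The job

A colleague needs the board inside the grey test box. Before turning the red knob, grip the black lug on the cover and tug it upward to learn whether the hidden catch is holding the cover; if it is caught, turn the red knob a quarter turn clockwise to its stop to free it. Then lift the cover by the lug to about 60 degrees and finish while holding it there by the lug, still and without letting go; do not disturb the other things on the bench.

Things in the scene. Friction and masses are not known exactly. Their poses are not given: they have to be found in the camera images.
- test_box: grey sheet-metal test box, 170 (x) x 240 (y) x 75 mm high, fixed to the bench; origin at the centre of its underside, its x axis points from the front wall to the hinge side, its y axis along the hinge, z up. Its flat aluminium cover closes the top, the upper face 75 mm above the bench.
- cover (a joint): cover angle, rad: 0 shut, grows as its front edge rises, stop at 1.4. Hinge line parallel to the box's y axis, 85 mm behind (+x) the box's origin, 73 mm above the bench. Lifting takes about 3 N at the lug; let go, it falls shut. Caught, it still rises freely about 0.04 rad (6 mm at the lug), then stops hard; free, it goes on rising as easily.
- lug (a point): centre of the cover's black pull lug: a disc 28 mm in diameter, 24 mm thick, axis along the hinge, its flat faces to the box's +y and -y, on a thin stalk. Shut, it is 34 mm above the cover; 150 mm in front of the hinge line and 36 mm above it, 50 mm to the box's -y side. Pinched on its flat faces it pivots between the pads, so the gripper may stay pointing down as the cover rises.
- knob_grip (a point): on the axis of the round red ribbed knob on the cover, at gripping height: 34 mm in diameter, top 11 mm above this point, 19 mm above the cover's face; axis square to the cover, 50 mm to the box's +y side and 125 mm in front of the hinge line. No mark on it.
- knob (a joint): knob angle, rad: clockwise seen from above from a stop at 0 to a stop at 1.57; friction 0.06 N m, stays where left. Starts within 0.25 of the 0 stop. It turns a hidden tongue. The keeper inside may be on either of two places, so the angle does not show whether the cover is caught: stop to stop makes a caught cover free, but a free cover caught.
- tape_red: bystander: red roll of adhesive tape lying flat, 56 x 56 x 18 mm; origin at the centre of its underside
- battery_pack: bystander: blue and yellow block battery standing, 35 x 50 x 54 mm; origin at the centre of its underside
- screwdriver_yellow: bystander: screwdriver with yellow handle lying on the bench, 20 x 156 x 20 mm, handle towards its +y; origin at the centre of its underside
- flux_tin: bystander: round flat red and cream tin, 57 x 58 x 20 mm; origin at the centre of its underside
- side_cutters: bystander: side cutters with red handles lying flat, 52 x 128 x 14 mm; origin at the centre of its underside
- capacitor_2: bystander: brown electrolytic capacitor standing upright, 25 mm diameter, 36 mm high; origin at the centre of its underside

How it is judged (in metres and radians):
On the way, in this order (a step that is already met when the one before it is completed fails the run):
1. the cover is tugged up by the gripped lug (at least 0.02 rad) before the knob has been turned (contact force between the fingers and cover above 2 N and distance between the grasp point and lug below 0.035 m and value of joint cover above 0.02 rad and value of joint knob below 0.5 rad), for 0.1 s.
2. the cover is lifted by the lug past 0.6 rad (contact force between the fingers and cover above 2 N and distance between the grasp point and lug below 0.035 m and value of joint cover above 0.6 rad), for 0.1 s.
At the end, for the whole second after the job is handed in: the cover stands open at 0.87 to 1.22 rad (50 to 70 degrees), at rest within 0.05 rad/s, held by the fingers gripping the lug (grasp point within 35 mm of the lug's centre, contact over 2 N) (contact force between the fingers and cover above 2 N and distance between the grasp point and lug below 0.035 m and value of joint cover between 0.87 and 1.22 rad and velocity of joint cover between -0.05 and 0.05 rad/s); the arm keeps its last pose, push and grip.
It fails at once if a bystander (tape red, battery pack, screwdriver yellow, flux tin, side cutters, capacitor 2) is moved by more than 30 mm (distance of any of tape_red, battery_pack, screwdriver_yellow, flux_tin, side_cutters, capacitor_2 from where it was at the start of the episode above 0.03 m).
It also fails if it takes over 53 s, if anything falls off the work surface, if the arm or the gripper's body presses on something with over 40 N, if the wrist force passes 120 N, or if a joint passes its speed limit or range.

## Working session

There is one attempt and no reset: what is moved stays moved. The work goes in short steps, Python scripts to look and compute and a tool call to move; the robot and the scene stay as the last step left them, time stands still between calls to the robot, and variables do not carry over. Pictures are saved under pics/ and viewed, and the job is handed in when it is done.

Besides the shell and the picture viewer there is one more tool, called as a command line: name --argument value ..., lists and objects as JSON in quotes. apply_moves: Moves the arm, as the interface text tells. Its arguments: {"type":"object","properties":{"commands":{"type":"array","items":{"type":"array","items":{"type":"array","items":{"type":"number"}}}},"gripper":{"type":"number"}},"required":["commands"]}

```bash
mkdir -p pics
python3 - <<'E'
from workcell import readout, viewer, models
import cv2
o=readout.get_obs(); print({k:(v if not hasattr(v,'tolist') else [round(x,3) for x in v.tolist()]) for k,v in o.items()})
for n in ("scene","top"):
    im=viewer.get_image(n); cv2.imwrite(f"pics/{n}0.png",im["color"][:,:,::-1])
    for l in ("test_box","lug","knob_grip","battery_pack","tape_red","screwdriver_yellow","flux_tin","side_cutters","capacitor_2"):
        r=models.place_of(n,l); print(n,l,[([round(float(x)) for x in d["position"]],round(float(d["conf"]),2)) for d in r[:2]])
    print(im["vertical_fov"],im["rvec"],im["tvec"])
E
```

```text
{'t': 0.0, 'qpos': [1.195, 0.424, 1.631, -0.0, 1.089, -0.019], 'qvel': [0.001, 0.0, 0.0, 0.001, -0.002, 0.0], 'joint_torque': [0.001, -54.462, -27.367, 0.064, 0.023, -0.0], 'ee_pos': [218.186, 585.394, 403.916], 'orientation': [0.279, 1.553, -0.281], 'ft_force': [-0.412, 0.345, 0.545], 'moment': [0.046, -0.027, -0.026], 'width': 87.81085159624377}
scene test_box [([575, -27, 4], 0.88)]
scene lug [([518, -88, 109], 0.97), ([796, 0, -1], 0.42)]
scene knob_grip [([519, 11, 91], 0.69)]
scene battery_pack [([790, 136, 2], 0.51)]
scene tape_red [([370, 217, 2], 0.66)]
scene screwdriver_yellow [([494, -397, 0], 0.65)]
scene flux_tin [([794, 0, 4], 0.62)]
scene side_cutters [([347, -336, 0], 0.87), ([491, -396, -2], 0.43)]
scene capacitor_2 [([593, -357, 2], 0.57)]
51.98396202639353 [ 1.9854123  -0.70451809  0.39645458] [-481.5159984   240.56735183  971.30449983]
top test_box [([576, -36, -1], 0.58)]
top lug [([518, -90, 111], 0.96)]
top knob_grip [([525, 12, 92], 0.47), ([352, -334, -1], 0.33)]
top battery_pack [([789, 131, 0], 0.75), ([598, -359, 0], 0.27)]
top tape_red [([372, 217, -4], 0.71)]
top screwdriver_yellow [([493, -397, -4], 0.49)]
top flux_tin [([795, -3, 0], 0.61)]
top side_cutters [([351, -336, 3], 0.94)]
top capacitor_2 [([599, -358, 2], 0.67)]
56.23688259492961 [ 2.18661609 -2.15898575  0.08531618] [-90.24175931 557.97861898 999.55524823]
```

View pics/scene0.png

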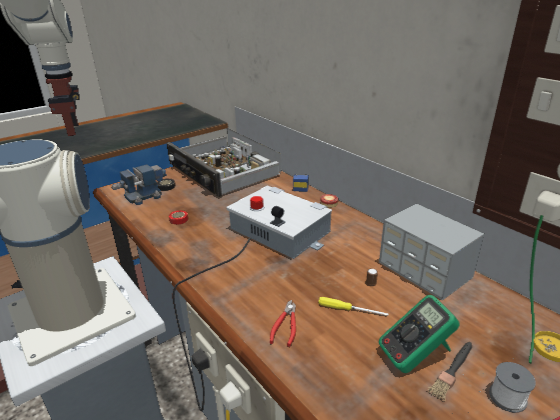

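View pics/top0.png

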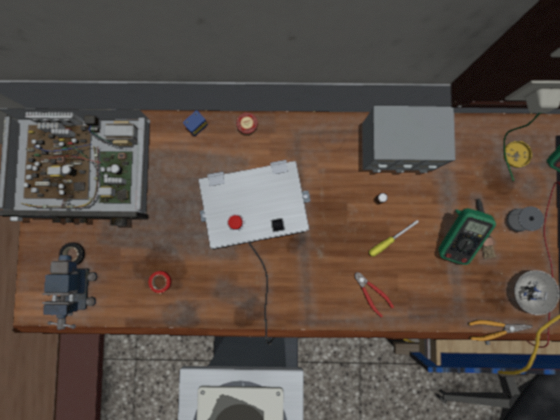

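The top view shows the white cover at about (200–308, 163–246), with the knob at (235,222) and the lug at (278,225). The box is yawed by roughly 10°. I'll measure that yaw from the edge of the cover.

```bash
cat > h.py <<'E'
import numpy as np, cv2
from workcell import readout, viewer, models
def cam(im):
    f=im["color"].shape[0]/2/np.tan(np.radians(im["vertical_fov"]/2))
    K=np.array([[f,0,im["cx"]],[0,f,im["cy"]],[0,0,1.]])
    return K,np.array(im["rvec"],float),np.array(im["tvec"],float)
def toplane(im,uv,z):
    K,r,t=cam(im);R=cv2.Rodrigues(r)[0]
    d=(R.T@np.linalg.inv(K)@np.c_[uv,np.ones(len(uv))].T).T; c=-R.T@t
    return c+d*((z-c[2])/d[:,2])[:,None]
def proj(im,P):
    K,r,t=cam(im);return cv2.projectPoints(np.array(P,float),r,t,K,None)[0][:,0]
def box2w(b,P):
    c,s=np.cos(b[2]),np.sin(b[2]);P=np.atleast_2d(P)
    return np.c_[b[0]+c*P[:,0]-s*P[:,1],b[1]+s*P[:,0]+c*P[:,1],P[:,2]]
def st():
    o=readout.get_obs();print("t",round(o["t"],2),"pos",np.round(o["ee_pos"],1),"rv",np.round(o["orientation"],3),"F",np.round(o["ft_force"],1),"M",np.round(o["moment"],2),"w",round(o["width"],1),"q",np.round(o["qpos"],2))
    return o
E
python3 - <<'E'
from h import *
im=viewer.get_image("top");g=cv2.cvtColor(im["color"],cv2.COLOR_RGB2GRAY)
m=((im["color"].min(2)>130)).astype(np.uint8);m[:155]=0;m[255:]=0;m[:,:190]=0;m[:,318:]=0
m=cv2.morphologyEx(m,cv2.MORPH_OPEN,np.ones((5,5)))
c=max(cv2.findContours(m,0,2)[0],key=cv2.contourArea)[:,0].astype(float)
W=toplane(im,c,75)[:,:2].astype(np.float32)
r=cv2.minAreaRect(W);print(r)
yaw=np.radians((r[2]+45)%90-45)
b=(r[0][0],r[0][1],yaw)
print("box",b)
for bb in (b,):
    print("lug",box2w(bb,[-65,-50,109]),"knob",box2w(bb,[-40,50,83]))
P=box2w(b,[[-85,-120,75],[85,-120,75],[85,120,75],[-85,120,75],[-65,-50,109],[-40,50,94]])
for n in("top","scene"):
    i=viewer.get_image(n);u=proj(i,P);o=cv2.resize(i["color"][:,:,::-1],None,fx=4,fy=4)
    cv2.polylines(o,[np.int32(u[:4]*4+2)],True,(0,255,0),1)
    for q in u[4:]:cv2.circle(o,tuple(int(x) for x in q*4+2),4,(255,0,255),-1)
    cx,cy=np.int32(u.mean(0)*4);cv2.imwrite(f"pics/fit_{n}.png",o[cy-280:cy+280,cx-300:cx+300])
E
```

```text
((573.6394653320312, -28.350341796875), (181.7677764892578, 249.02694702148438), 11.339006423950195)
box (573.6394653320312, -28.350341796875, np.float64(0.1979029960027189))
lug [[519.73888278 -90.15428343 109.        ]] knob [[524.58953941  12.80916218  83.        ]]
```

View pics/fit_top.png

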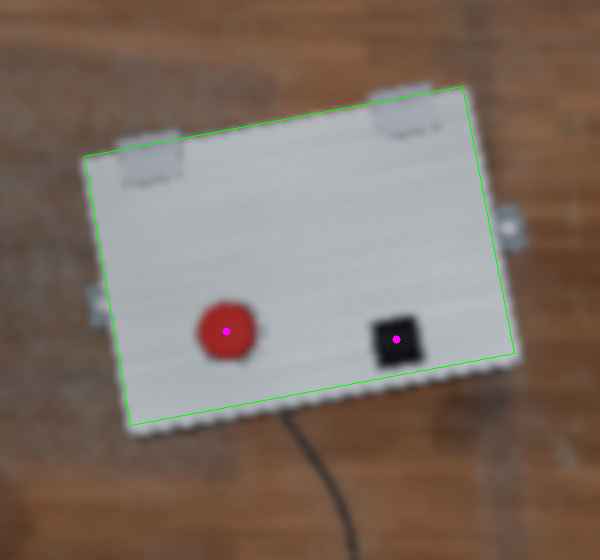

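View pics/fit_scene.png

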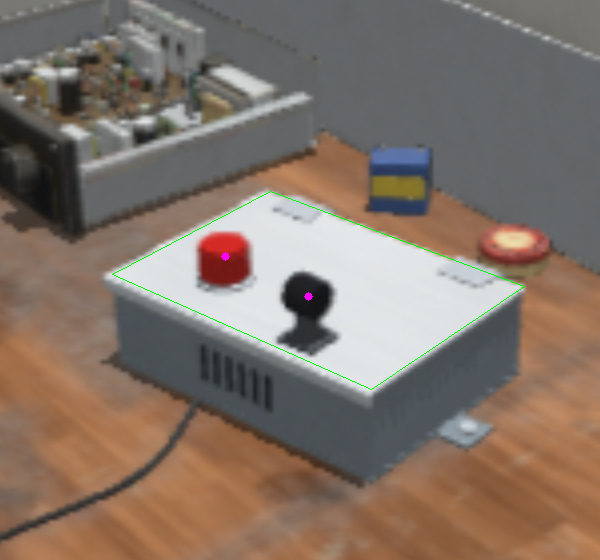

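Run:
```python
from h import *
o=st();R=cv2.Rodrigues(np.array(o["orientation"],float))[0];print(np.round(R,3))
y=R[:,1];a=np.arctan2(y[1],y[0]);t=np.pi/2+0.195
d=(t-a+np.pi/2)%np.pi-np.pi/2
print("tool y heading",a,"turn",d,"q6 ~", o["qpos"][5])
print("shift to above lug",518-o["ee_pos"][0],-89.5-o["ee_pos"][1])
```

```text
t 1.15 pos [218.3 585.6 404.7] rv [ 0.28   1.553 -0.28 ] F [ 0.1 -0.  -0.6] M [0.02 0.01 0.01] w 88.4 q [ 1.19  0.42  1.63  0.    1.09 -0.02]
[[-0.     0.349  0.937]
 [ 0.     0.937 -0.349]
 [-1.     0.    -0.   ]]
tool y heading 1.2139863964783097 turn 0.5518099303165869 q6 ~ -0.019014882284950425
shift to above lug 299.7197848809782 -675.1405032107698
```

apply_moves --commands '[[[0.021, -0.048, 0, -0.185], [0.043, -0.096, 0, -0.37], [0.064, -0.145, 0, -0.555], [0.086, -0.193, 0, -0.74], [0.107, -0.241, 0, -0.925], [0.128, -0.289, 0, -1.11], [0.15, -0.338, 0, -1.295], [0.15, -0.338, 0, -1.295]]]' --gripper 0.07

```text
t: 2.15
ee_pos: [369.2, 245.1, 404.9]
orientation: [1.273, 1.166, -1.273]
ft_force: [-0.8, -0.1, -0.3]
width: 70.0
```

apply_moves --commands '[[[0.021, -0.048, 0, -0.185], [0.043, -0.096, 0, -0.37], [0.064, -0.145, 0, -0.555], [0.086, -0.193, 0, -0.74], [0.107, -0.241, 0, -0.925], [0.128, -0.289, 0, -1.11], [0.15, -0.338, 0, -1.295], [0.15, -0.338, -0.03, -1.295]]]'

```text
t: 3.15
ee_pos: [520.9, -92.6, 376.3]
orientation: [2.127, 0.201, -2.113]
ft_force: [0.4, 0.1, -0.4]
width: 69.8
```

Run:
```python
from h import *
o=st();R=cv2.Rodrigues(np.array(o["orientation"],float))[0];print(np.round(R,3),np.arctan2(R[1,1],R[0,1]))
im=viewer.get_image("wrist");cv2.imwrite("pics/w1.png",im["color"][:,:,::-1])
for l in("lug","knob_grip"):print(models.place_of("wrist",l)[:2])
print(proj(im,[[518,-89.5,109],[522,12,94]]))
```

```text
t 3.15 pos [520.9 -92.6 376.3] rv [ 2.127  0.201 -2.113] F [ 0.4  0.1 -0.4] M [0.01 0.19 0.01] w 69.8 q [-0.2   0.32  1.87 -0.    0.95  1.18]
[[ 0.007  0.19  -0.982]
 [-0.001 -0.982 -0.19 ]
 [-1.     0.003 -0.006]] -1.3795685784507534
[{'position': [522.6, -90.4, 110.9], 'conf': 0.81}]
[{'position': [517.4, 11.9, 91.9], 'conf': 0.87}]
[[274.12793861 216.32971368]
 [159.77324825 185.65301439]]
```

View pics/w1.png

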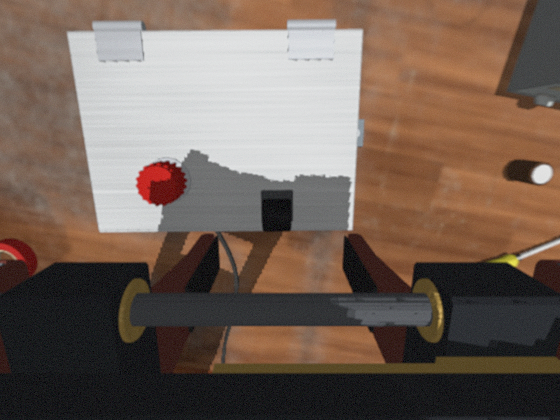

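The wrist view shows the lug at about (277,210), squared to the jaws and centred between the fingers. The knob is at (161,184). Next I descend and close.

apply_moves --commands '[[[0.001, 0, -0.03, 0], [0.001, 0, -0.06, 0], [0.001, 0, -0.085, 0], [0.001, 0, -0.103, 0], [0.001, 0, -0.103, 0], [0.001, 0, -0.103, 0]]]'

```text
t: 4.05
ee_pos: [519.9, -89.8, 272.9]
orientation: [2.12, 0.208, -2.116]
ft_force: [-0.0, -1.2, 0.8]
width: 69.8
```

apply_moves --commands '[[[0, 0, 0, 0], [0, 0, 0, 0], [0, 0, 0, 0], [0, 0, 0, 0], [0, 0, 0, 0], [0, 0, 0, 0], [0, 0, 0, 0], [0, 0, 0, 0]]]' --gripper 0.0

```text
t: 5.05
ee_pos: [519.2, -90.3, 271.7]
orientation: [2.119, 0.207, -2.119]
ft_force: [-0.0, 2.4, 1.0]
width: 23.7
```

Run:
```python
from h import *
st()
im=viewer.get_image("wrist");cv2.imwrite("pics/w2.png",im["color"][:,:,::-1])
```

```text
t 5.05 pos [519.2 -90.3 271.7] rv [ 2.119  0.207 -2.119] F [-0.   2.4  1. ] M [0.41 0.24 0.09] w 23.7 q [-0.19  0.48  1.93  0.    0.73  1.18]
```

View pics/w2.png

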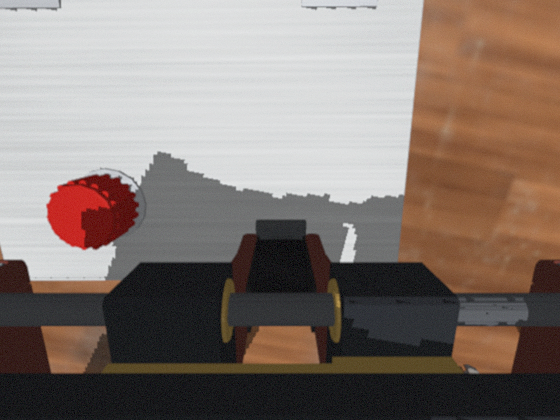

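The picture shows the lug held between the pads (width 23.7 mm). Now I tug up in small steps.

apply_moves --commands '[[[0.0005, 0, 0.002, 0], [0.001, 0, 0.004, 0], [0.001, 0, 0.005, 0], [0.001, 0, 0.005, 0], [0.001, 0, 0.005, 0], [0.001, 0, 0.005, 0]]]'

```text
t: 5.85
ee_pos: [520.4, -90.1, 276.4]
orientation: [2.119, 0.208, -2.119]
ft_force: [3.4, 4.9, -5.8]
width: 23.8
```

apply_moves --commands '[[[0.0005, 0, 0.001, 0], [0.0005, 0, 0.002, 0], [0.0005, 0, 0.003, 0], [0.0005, 0, 0.003, 0], [0.0005, 0, 0.003, 0]]]'

```text
t: 6.48
ee_pos: [521.1, -90.0, 279.5]
orientation: [2.12, 0.208, -2.119]
ft_force: [4.2, 6.6, -6.3]
width: 23.7
```

apply_moves --commands '[[[0.0005, 0, 0.001, 0], [0.0005, 0, 0.002, 0], [0.0005, 0, 0.003, 0], [0.0005, 0, 0.003, 0], [0.0005, 0, 0.003, 0]]]'

```text
t: 7.1
ee_pos: [521.7, -89.8, 282.5]
orientation: [2.121, 0.208, -2.118]
ft_force: [5.3, 6.6, -7.4]
width: 23.9
```

Run:
```python
from h import *
st()
a=cv2.imread("pics/scene0.png")
i=viewer.get_image("scene")["color"][:,:,::-1]
f=lambda x:cv2.resize(x[170:270,210:350],None,fx=4,fy=4)
cv2.imwrite("pics/s3.png",np.vstack([f(i)[:300],f(a)[:300]]))
im=viewer.get_image("wrist");cv2.imwrite("pics/w3.png",im["color"][:,:,::-1])
```

```text
t 7.1 pos [521.7 -89.8 282.5] rv [ 2.121  0.208 -2.118] F [ 5.3  6.6 -7.4] M [ 1.05 -0.33  0.18] w 23.9 q [-0.19  0.46  1.92  0.    0.76  1.18]
```

View pics/s3.png

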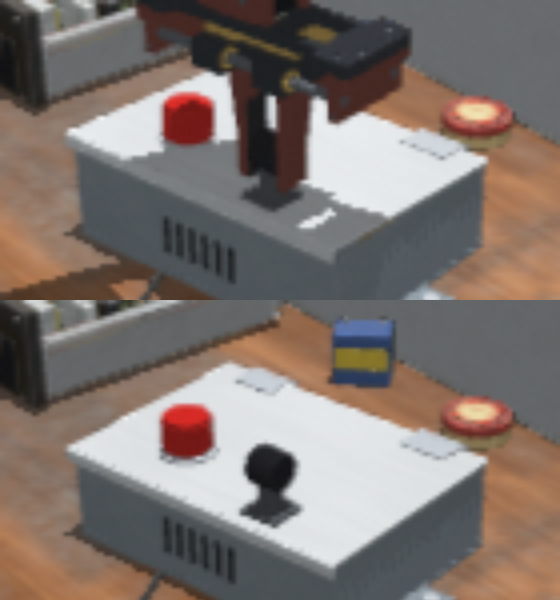

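View pics/w3.png

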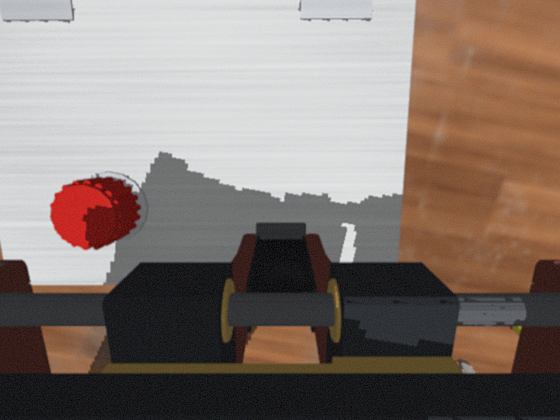

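With the lug raised about 11 mm, the front edge of the cover has risen about 11 mm too (front corner at (335,260) against (335,272) before). The force is still only about 7 N, so there is no hard stop at 6 mm. I'll compute the arc and confirm with a further lift.

Run:
```python
import numpy as np
yaw=.195;a0=np.arctan2(36,150);r=np.hypot(150,36)
for th in (.072,.1,.15,.2,.25,.3,.4,.5,.6,.7,.8,.9,1.0,1.05):
    bx=r*(np.cos(a0)-np.cos(a0+th));z=r*(np.sin(a0+th)-np.sin(a0))
    print(th,np.round([bx*np.cos(yaw),bx*np.sin(yaw),z],1))
```

```text
0.072 [ 2.9  0.6 10.7]
0.1 [ 4.3  0.8 14.8]
0.15 [ 6.9  1.4 22. ]
0.2 [ 9.9  2.  29.1]
0.25 [13.3  2.6 36. ]
0.3 [17.   3.4 42.7]
0.4 [25.4  5.  55.6]
0.5 [34.9  6.9 67.5]
0.6 [45.6  9.  78.4]
0.7 [57.4 11.3 88.2]
0.8 [70.  13.8 96.7]
0.9 [ 83.3  16.5 103.9]
1.0 [ 97.4  19.2 109.7]
1.05 [104.6  20.7 112. ]
```

apply_moves --commands '[[[0.002, 0.0005, 0.003, 0], [0.003, 0.001, 0.006, 0], [0.004, 0.001, 0.009, 0], [0.005, 0.001, 0.011, 0], [0.006, 0.002, 0.014, 0], [0.008, 0.002, 0.018, 0], [0.008, 0.002, 0.018, 0], [0.008, 0.002, 0.018, 0]]]'

```text
t: 8.2
ee_pos: [529.1, -88.3, 300.8]
orientation: [2.119, 0.207, -2.119]
ft_force: [-0.6, 5.5, -2.6]
width: 23.7
```

Run:
```python
from h import *
st()
i=viewer.get_image("scene")["color"][:,:,::-1]
cv2.imwrite("pics/s4.png",cv2.resize(i[150:290,190:370],None,fx=4,fy=4))
```

```text
t 8.2 pos [529.1 -88.3 300.8] rv [ 2.119  0.207 -2.119] F [-0.6  5.5 -2.6] M [0.74 0.27 0.15] w 23.7 q [-0.19  0.44  1.9   0.    0.8   1.19]
```

View pics/s4.png

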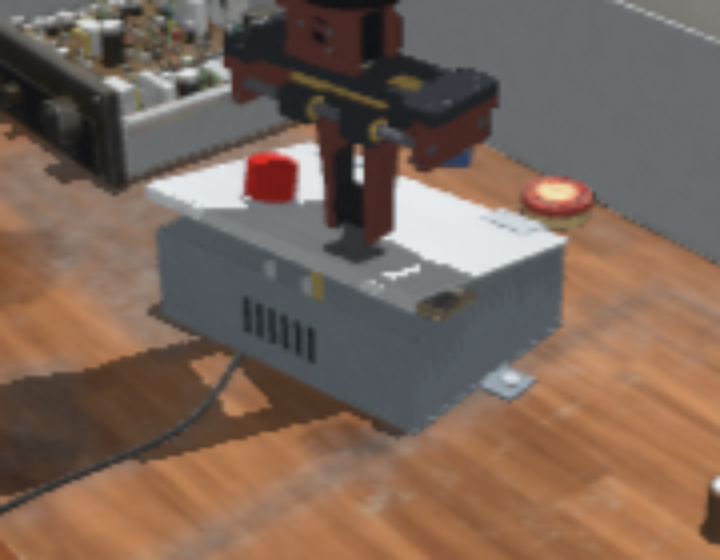

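The picture shows the cover clearly open, with a gap along the front edge at (160–440, 200–310), and the force has fallen to 2.6 N. The cover is free, so the knob must stay as it is. I keep lifting along the arc.

apply_moves --commands '[[[0.0035, 0.0005, 0.007, 0], [0.007, 0.001, 0.014, 0], [0.011, 0.002, 0.0205, 0], [0.015, 0.003, 0.027, 0], [0.02, 0.004, 0.033, 0], [0.025, 0.005, 0.0385, 0], [0.03, 0.006, 0.044, 0], [0.0355, 0.007, 0.0495, 0]]]'

```text
t: 9.25
ee_pos: [564.9, -81.1, 350.3]
orientation: [2.119, 0.208, -2.12]
ft_force: [1.0, 5.3, -9.1]
width: 23.4
```

apply_moves --commands '[[[0.006, 0.001, 0.005, 0], [0.012, 0.002, 0.0095, 0], [0.018, 0.0035, 0.014, 0], [0.0245, 0.005, 0.0185, 0], [0.031, 0.006, 0.022, 0], [0.0375, 0.0075, 0.0255, 0], [0.0375, 0.0075, 0.0255, 0], [0.0375, 0.0075, 0.0255, 0]]]'

```text
t: 10.25
ee_pos: [602.6, -73.5, 375.9]
orientation: [2.12, 0.208, -2.119]
ft_force: [-0.6, 5.9, -7.1]
width: 24.0
```

Run:
```python
from h import *
st()
i=viewer.get_image("scene")["color"][:,:,::-1]
cv2.imwrite("pics/s5.png",cv2.resize(i[130:270,190:370],None,fx=4,fy=4))
```

```text
t 10.25 pos [602.6 -73.5 375.9] rv [ 2.12   0.208 -2.119] F [-0.6  5.9 -7.1] M [0.91 0.35 0.06] w 24.0 q [-0.14  0.43  1.69  0.    1.02  1.23]
```

View pics/s5.png

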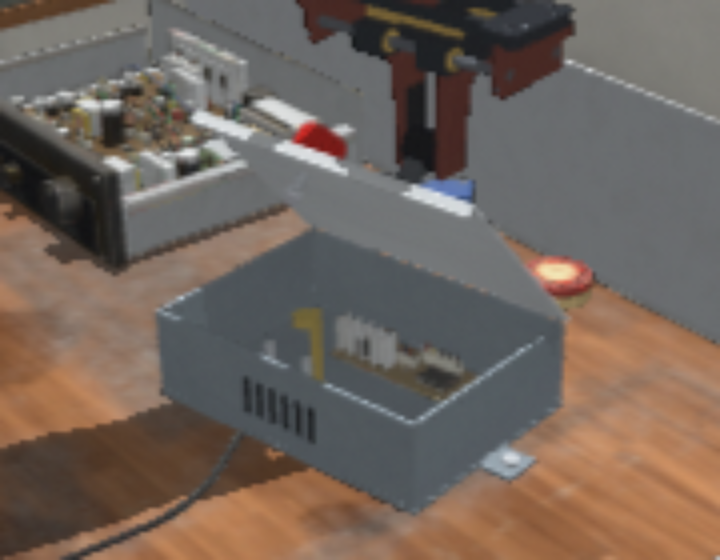

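The cover is open at about 0.9 rad and the lug is still gripped. Next step is to 1.05 rad, then hold still.

apply_moves --commands '[[[0.0055, 0.001, 0.0025, 0], [0.011, 0.002, 0.0045, 0], [0.0165, 0.003, 0.0065, 0], [0.0215, 0.0045, 0.008, 0], [0.0215, 0.0045, 0.008, 0], [0.0215, 0.0045, 0.008, 0], [0.0215, 0.0045, 0.008, 0], [0.0215, 0.0045, 0.008, 0]]]'

```text
t: 11.3
ee_pos: [623.9, -69.2, 384.1]
orientation: [2.119, 0.207, -2.119]
ft_force: [-2.7, 5.2, -3.4]
width: 23.7
```

apply_moves --commands '[[[0, 0, 0, 0], [0, 0, 0, 0], [0, 0, 0, 0], [0, 0, 0, 0], [0, 0, 0, 0], [0, 0, 0, 0], [0, 0, 0, 0], [0, 0, 0, 0]]]'

```text
t: 12.3
ee_pos: [623.9, -69.2, 384.1]
orientation: [2.12, 0.207, -2.119]
ft_force: [-2.4, 5.5, -3.9]
width: 24.0
```

Run:
```python
from h import *
o=st();print(o["qvel"])
i=viewer.get_image("scene")
b=(573,-28.5,.195)
def edge(th,y,d=170):
    return [85-d*np.cos(th),y,73+d*np.sin(th)]
im=cv2.resize(i["color"][:,:,::-1],None,fx=4,fy=4)
for th,c in((.87,(0,0,255)),(1.05,(0,255,0)),(1.22,(255,0,0))):
    u=proj(i,box2w(b,[[85,-120,73],edge(th,-120),edge(th,120),[85,120,73]]));cv2.polylines(im,[np.int32(u*4+2)],False,c,1)
cv2.imwrite("pics/s6.png",im[440:1080,740:1480])
for n in("scene","top"):
    viewer.get_image(n)
    for l in ("lug","battery_pack","flux_tin"):
        print(n,l,[(np.round(d["position"]),round(float(d["conf"]),2)) for d in models.place_of(n,l)[:2]])
st()
```

```text
t 12.3 pos [623.9 -69.2 384.1] rv [ 2.12   0.207 -2.119] F [-2.4  5.5 -3.9] M [0.76 0.73 0.04] w 24.0 q [-0.13  0.45  1.64  0.    1.05  1.25]
[ 0.00069371  0.00024946 -0.0006425   0.00081626 -0.00127022  0.00086498]
scene lug [(array([619., -67., 218.]), 0.8)]
scene battery_pack [(array([ 492., -396.,    1.]), 0.15)]
scene flux_tin [(array([796.,   0.,   4.]), 0.6)]
top lug [(array([617., -69., 220.]), 0.91)]
top battery_pack [(array([790., 131.,   3.]), 0.72)]
top flux_tin []
t 12.75 pos [623.9 -69.2 384.1] rv [ 2.119  0.207 -2.119] F [-2.2  5.1 -4.3] M [0.78 0.75 0.1 ] w 23.8 q [-0.13  0.45  1.64  0.    1.05  1.25]
```

View pics/s6.png

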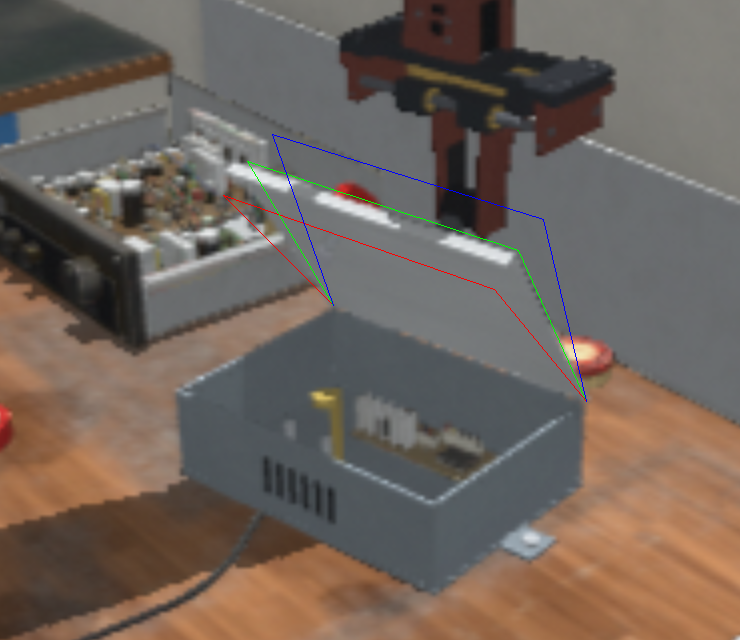

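The cover's edge lies on the green 1.05 rad outline, between the 0.87 and 1.22 limits. The lug is still between the pads, and everything is at rest. I'm handing it in.

```bash
python3 -c "
from workcell import workorder
print(workorder.close_job())"
```

```text
the job is handed in; nothing more can be done
None
```

The cover is open at about 60 degrees, held still by the lug, and I handed the job in at about 12.8 s of the 53 s allowed. I never turned the red knob.

**Tug test:** I gripped the lug and tugged upward. The cover rose past the 6 mm where the catch would have stopped it, with no hard stop. The force was about 7 N at 11 mm and 3 N at 29 mm. The pictures showed the front edge rising with the lug, so the cover was already free, and turning the knob would have caught it.

**Last checks:**
- **Cover angle:** its edge matched the projected 1.05 rad outline in the scene picture.
- **Lug position:** the networks put it within about 8 mm of the grasp point.
- **Grip:** the finger opening was 24 mm on the lug, with about 4 N of load.
- **Stillness:** joint speeds were essentially zero.

**Bystanders:** I rechecked only the battery pack and the flux tin, and each showed where it started in one view. The scene view reported the battery pack at the screwdriver's position, at low confidence (0.15). I took this as a mislabel, because the pack is mostly hidden there by the cover. The top view did not find the flux tin. I did not recheck the other four bystanders, but the arm did not work near them.

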